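# Line up the reagent cartridges on the loading tray and hang the ready tag

## Task

Slide the three reagent cartridges, without lifting or tipping them, into an even row on the white loading tray: one in each blue-printed bay (any cartridge in any bay), centred between its side lines and square and flush against the metal fence. Then, only once the row is finished, hang the green ready tag by its hole on the peg of the status post and let go. Leave the jar, the beaker and the computer mouse where they are.

Things in the scene. Friction and masses are not known exactly. Their poses are not given: they have to be found in the camera images.
- tray: white plastic loading tray, fixed on the counter, a flat plate 250 (x) by 360 (y), 6 thick (its top is at z = 6), no rims but an aluminium fence along its far (+x) side, 32 high above the counter, whose near face lies at x = +105. Origin: on the counter, 6 beyond the plate's centre; x points towards the fence, y along the fence. Sizes in mm.
- bay0 (a point): the point on the tray's top where the centre of the underside of a cartridge must lie in the left (+y) bay: 27.5 in front of the fence face, midway between the bay's blue side lines (each line 3 wide, the two 54 apart inside; bays are 85 apart along the fence). Axes as the tray's. Sizes in mm.
- bay1 (a point): the point on the tray's top where the centre of the underside of a cartridge must lie in the middle bay: 27.5 in front of the fence face, midway between the bay's blue side lines (each line 3 wide, the two 54 apart inside; bays are 85 apart along the fence). Axes as the tray's. Sizes in mm.
- bay2 (a point): the point on the tray's top where the centre of the underside of a cartridge must lie in the right (-y) bay: 27.5 in front of the fence face, midway between the bay's blue side lines (each line 3 wide, the two 54 apart inside; bays are 85 apart along the fence). Axes as the tray's. Sizes in mm.
- cartridge_a: reagent cartridge with two red screw caps: a grey plastic block with a white paper band, 55 (its x) by 44 (its y) by 45 high, caps add 10 on top (55 in all); 130 g, loose, slides on the tray. Origin: centre of its underside. All three cartridges are alike but for the cap colour; any one may go in any bay. Sizes in mm.
- cartridge_b: reagent cartridge with two orange screw caps: a grey plastic block with a white paper band, 55 (its x) by 44 (its y) by 45 high, caps add 10 on top (55 in all); 130 g, loose, slides on the tray. Origin: centre of its underside. All three cartridges are alike but for the cap colour; any one may go in any bay. Sizes in mm.
- cartridge_c: reagent cartridge with two blue screw caps: a grey plastic block with a white paper band, 55 (its x) by 44 (its y) by 45 high, caps add 10 on top (55 in all); 130 g, loose, slides on the tray. Origin: centre of its underside. All three cartridges are alike but for the cap colour; any one may go in any bay. Sizes in mm.
- tag: green plastic ready tag with two white stripes, a plate 8 thick (its x), 44 wide (its y), 100 high (its z), 45 g, loose. It starts upright in the slot of its stand, its lowest 25 in the slot. Origin: middle of its bottom edge. Sizes in mm.
- tag_hole (a point): centre of the tag's round through hole, 24 in diameter, its axis along the tag's x; 62 above the tag's bottom edge, 38 below its top edge. Sizes in mm.
- tag_stand: fixed black plastic stand for the tag, 50 (x) by 80 (y) by 30 high, with a slot 10 by 49 along y, floor 5 above the counter. Origin: centre of its underside, on the counter. It stands to the left or the right of the tray. Sizes in mm.
- post: fixed status post, on the other side of the tray from the stand: dark steel base 75 by 75 by 8, aluminium pole 12 by 14, 134 high, its near face at x = +20. The peg sticks out of the pole towards -x. Origin: on the counter under the base, x pointing from the peg's tip to the pole. Sizes in mm.
- peg_mid (a point): middle of the free length of the red-coated peg, on its axis: 121.5 above the counter. The peg is a round bar 8 in diameter; from here it runs 25 back (+x) and down to the pole and 25 forward (-x) and up to its rounded free tip, rising at 14.5 degrees, so the axis at the tip is 6.5 higher than here. Axes as the post's. Sizes in mm.
- jar: bystander: amber jar, 48 in diameter, 70 high, loose, beyond the fence. Origin: centre of its underside. Sizes in mm.
- beaker: bystander: blue beaker, 56 in diameter, 70 high, loose, beyond the fence. Origin: centre of its underside. Sizes in mm.
- mouse: bystander: black computer mouse, 100 by 58 by 24 high, loose, to the right of the tray. Origin: centre of its underside. Sizes in mm.

How it is judged:
By the outcome, as a careful person would: the job done as asked, in the order asked, and still so for the second after the job is handed in, with the robot touching nothing.
It also fails if it takes over 72 s, if anything falls off the work surface, if the arm or the gripper's body presses on something with over 40 N, if the wrist force passes 120 N, or if a joint passes its speed limit or range.

## Robot

A 6-joint arm with a two-finger parallel gripper is mounted at the origin on the work surface. World frame = base frame: x ahead of the robot, y to its left, z up, the work surface at z = 0. Lengths are in m, angles in degrees, forces in N, time in s.
With the tool pointing down it reaches from about 0.35 to 0.925 m from the base axis. Payload 6.4 kg.
Tool frame: the origin (TCP) lies midway between the tips of the shut fingers; the grasp point (between the pads) lies 19 mm behind it; z points along the fingers, y is the line along which they close (so a half turn about z gives the same grasp; the last joint's range is limited). The gripper opens to 94 mm and grips with 3 to 60 N. Pads are 16 mm wide; open, the fingers measure 119 mm over their backs; the gripper's body (75 mm by 177 mm) begins 78 mm behind the grasp point.
Start: joints at [61.072, 14.043, 89.255, -0, 76.702, -9.975], TCP at [0.211, 0.615, 0.205] pointing down, gripper open.
Joint ranges: [-179.41, 179.41], [-58.25, 129.5], [7.25, 145.43], [-54.29, 234.29], [11.92, 165.04], [-157.13, 157.13]. Speed limits (degrees/s): [147.25, 147.25, 180, 180, 180, 180].

## Interface

Orientations are given as [roll, pitch, yaw] about the fixed x, y, z axes, in that order (R = Rz(yaw) Ry(pitch) Rx(roll)).
In Python, from station import * gives the robot as it stands.
- The arm moves only by the tool step_arm, never from a script. Its argument "steps" is a list of rows, each an object with "delta_pos": the shift along the tool's x, y, z as a fraction of full scale, a list of three; "dr": the turn, a rotation vector about the tool's x, y, z as a fraction of full scale, a list of three; "jaw": the opening, from 0 (shut) to 1 (fully open). In form: [{"delta_pos": [dx, dy, dz], "dr": [wx, wy, wz], "jaw": jaw}, ...]. A call has 1 to 12 rows; each row is the pose to reach, as a shift and turn from the pose commanded when the call began, along the tool's axes at that moment; what a row does not reach only later rows make up. Full scale, the value 1, is 500 mm for a shift and 90 degrees for a turn. A row lasts 1/10 s, in which the tool goes at most 50 mm and 8.59 degrees, less where a joint would pass 70% of its speed; a pose out of reach is approached as far as the arm can. A call with a number of a shift or a turn outside -1 to 1 is refused whole. A call with a gripper value outside its range is refused whole. The fingers move at their own pace and stop on an object; "newtons" is the grip in N (left out, the last holds). Time passes only in rows, so rows that repeat a pose let the fingers close. It gives the time, the measured TCP pose, the force, the opening and the grip force at its end, in the units of the state.
- sense(): the state, without advancing time (a new reading comes with each control period).
- read_camera(name): name is "side" or "top" or "wrist"; returns a dict with "img" (480x640x3 uint8, red, green, blue), "K" (3x3 intrinsics, pixels), "pose" (4x4, takes a point from camera to world coordinates). Camera axes: x right, y down, z forward; pixel columns grow to the right and rows downward; lengths in m; the calibration is good to about 2 mm. A picture is of the moment at which its call begins. There is no depth.
- close_job(): hands the job in; it is judged then, once.
Trained networks look in a picture, given as the dict that the camera call returned (one of the last four; its "shot" number tells which), for a name from the list of things; names that differ only in an ending like _2 or _b are one class to them, and where a whole thing is asked for, a point or a joint stands for the part that bears it (a point fixed in the world has none). Each returns a list of dicts, best first, with "score" (0 to 1); they miss things now and then, are a little off and sometimes report something else, mostly with a low value. They report only what shows in the picture. A call takes as long as a camera call.
- cut_out(picture, thing): "mask" (480x640 bool, what is visible of it) and "box" ([left, top, right, bottom] in pixels, round what is visible of it).
The state is a dict: "time_s": time; "qpos": joint angles; "dq": joint speeds; "joint_efforts": joint torques, N m; "tool_pos": TCP position; "ee_rot": TCP orientation; "ft_force": force on the tool from outside, world axes, zero at the start; "moment": the same for the moment, N m; "width": finger opening in m; "gripper_force": force on a finger pad.
Only numpy, scipy, OpenCV 4.12 (cv2) and the standard library are available. Lean on these libraries where they do the work, as an engineer would, in place of code of your own. Each camera call takes 0.05 s, during which the arm holds its last target. There are 200 camera calls.

## Working session

There is one attempt and no reset: what is moved stays moved. The work goes in short steps, Python scripts to look and compute and a tool call to move; the robot and the scene stay as the last step left them, time stands still between calls to the robot, and variables do not carry over. Pictures are saved under pics/ and viewed, at most 11 in all, crops included, and the job is handed in when it is done.

Besides the shell and the picture viewer there is one more tool, called after "Request:" by a JSON object that holds its "fn" and its "kwargs", one argument or row to a line. step_arm: Moves the arm, as the interface text tells. Shift numbers are shares of 500 mm and turn numbers shares of 90 degrees, none past 1 either way. Its arguments: {"type":"object","properties":{"steps":{"type":"array","items":{"type":"object","properties":{"delta_pos":{"type":"array","items":{"type":"number"}},"dr":{"type":"array","items":{"type":"number"}},"jaw":{"type":"number"}}}},"newtons":{"type":"number"}},"required":["steps"]}

```bash
mkdir -p pics; python3 - <<'E'
from station import *
import cv2,numpy as np
print(sense())
ims=[]
for n in("top","side"):
    p=read_camera(n);np.savez(f"pics/{n}0.npz",K=p["K"],pose=p["pose"],img=p["img"])
    cv2.imwrite(f"pics/{n}0.png",p["img"][:,:,::-1])
    print(n,p["K"].round(1).tolist(),p["pose"].round(3).tolist())
    for t in("tray","cartridge_a","tag","tag_stand","post","mouse","jar","beaker","peg_mid","tag_hole","bay0"):
        try:
            for r in cut_out(p,t)[:4]:
                m=r["mask"];c=np.argwhere(m).mean(0)[::-1]
                print(t,round(r["score"],2),np.round(r["box"]).tolist(),c.round(1),m.sum(), cv2.minAreaRect(np.argwhere(m)[:,::-1].astype(np.float32)))
        except Exception as e: print(t,e)
E
```

```text
{'time_s': 0.0, 'qpos': array([ 6.10724216e+01,  1.40816589e+01,  8.93213605e+01, -2.26257446e-03,
        7.67002154e+01, -9.97420727e+00]), 'dq': array([-0.08704153,  0.02779581,  0.0138298 ,  0.13151617,  0.00353011,
        0.01574502]), 'joint_efforts': array([-3.73333432e-04, -4.15839100e+01, -3.14591789e+01,  6.83875289e-02,
        3.33371270e-02, -1.43161228e-04]), 'tool_pos': array([0.21083403, 0.61425595, 0.20440612]), 'ee_rot': array([-1.79897944e+02, -1.57130685e-02,  1.61047137e+02]), 'ft_force': array([0.14722303, 0.09200777, 0.66376403]), 'moment': array([ 0.00653664, -0.00674138, -0.01720306]), 'gripper_force': 0.0, 'width': 0.09418112350414876}
top [[436.0, 0.0, 317.0], [0.0, 436.0, 242.7], [0.0, 0.0, 1.0]] [[0.002, -0.996, 0.089, 0.571], [-1.0, -0.001, 0.012, -0.012], [-0.011, -0.089, -0.996, 0.888], [0.0, 0.0, 0.0, 1.0]]
tray 0.91 [218.0, 227.0, 420.0, 386.0] [316.  304.3] 20410 ((316.3990478515625, 306.46337890625), (126.87063598632812, 182.3849334716797), 79.35077667236328)
tray 0.36 [365.0, 302.0, 397.0, 336.0] [382.1 316.3] 782 ((382.1000061035156, 316.2000122
[... 4544 characters left out ...]
2), 71.56504821777344)
peg_mid 0.55 [202.0, 143.0, 244.0, 202.0] [224.4 178.1] 783 ((220.06759643554688, 171.7311248779297), (55.88882064819336, 30.55388832092285), 78.46537780761719)
tag_hole 0.94 [319.0, 375.0, 334.0, 443.0] [326.7 409.9] 751 ((327.0, 410.0), (66.0, 14.0), 90.0)
tag_hole 0.68 [343.0, 183.0, 364.0, 221.0] [352.4 200.5] 688 ((353.0, 201.0), (34.0, 22.0), 90.0)
bay0 0.67 [176.0, 207.0, 360.0, 361.0] [269.1 284.1] 13323 ((269.5614013671875, 275.56793212890625), (133.52362060546875, 151.10745239257812), 67.54306030273438)
bay0 0.16 [217.0, 250.0, 254.0, 291.0] [237.7 269.5] 1093 ((238.0067596435547, 269.8292236328125), (32.80394744873047, 37.92363739013672), 58.570438385009766)
```

```bash
python3 - <<'E'
import cv2
a=cv2.imread("pics/top0.png")[215:400,205:430];cv2.imwrite("pics/c1.png",cv2.resize(a,None,fx=3.2,fy=3.2,interpolation=2))
b=cv2.imread("pics/side0.png")[130:480,160:480];cv2.imwrite("pics/c2.png",cv2.resize(b,None,fx=1.7,fy=1.7,interpolation=2))
E
```

```text
(no output)
```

View pics/c1.png

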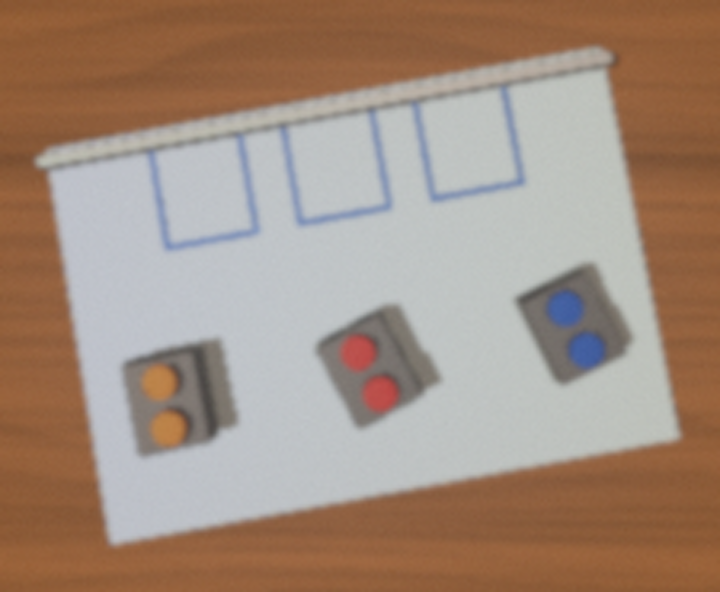

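View pics/c2.png

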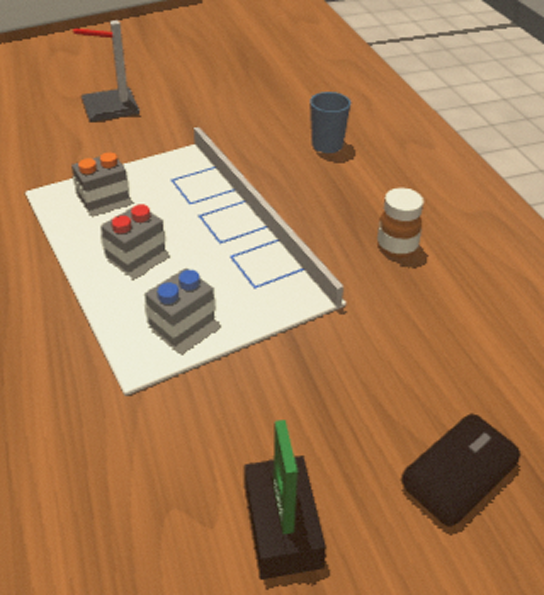

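```bash
cat > h.py <<'E'
import numpy as np,cv2
from station import *
def snap(n,save=None):
    p=read_camera(n)
    if save: cv2.imwrite(f"pics/{save}.png",p["img"][:,:,::-1])
    return p
def ray(p,uv):
    uv=np.atleast_2d(uv).astype(float);d=np.c_[uv,np.ones(len(uv))]@np.linalg.inv(p["K"]).T@p["pose"][:3,:3].T
    return p["pose"][:3,3],d
def plane(p,uv,z):
    o,d=ray(p,uv);return o+d*((z-o[2])/d[:,2])[:,None]
def proj(p,X):
    T=p["pose"];c=(np.atleast_2d(X)-T[:3,3])@T[:3,:3]@p["K"].T;return c[:,:2]/c[:,2:]
def tri(ps,uvs):
    A=np.zeros((3,3));b=np.zeros(3);
    for p,u in zip(ps,uvs):
        o,d=ray(p,u);d=d[0]/np.linalg.norm(d);M=np.eye(3)-np.outer(d,d);A+=M;b+=M@o
    X=np.linalg.solve(A,b);return X,[float(np.linalg.norm(proj(p,X)[0]-u)) for p,u in zip(ps,uvs)]
H={"orange":(8,14),"red":(0,6),"blue":(105,125),"green":(45,80)}
def hsv(p): return cv2.cvtColor(p["img"],cv2.COLOR_RGB2HSV)
def blobs(p,lo,hi,s=110,v=60,amin=12):
    h=hsv(p);m=((h[...,0]>=lo)&(h[...,0]<=hi)&(h[...,1]>s)&(h[...,2]>v)).astype(np.uint8)
    n,l,st,c=cv2.connectedComponentsWithStats(m)
    return [(st[i,4],c[i].round(2).tolist(),st[i,:4].tolist()) for i in np.argsort(-st[:,4]) if i and st[i,4]>=amin][:6],l
E
python3 - <<'E'
from h import *
ps={n:dict(np.load(f"pics/{n}0.npz")) for n in("top","side")}
for n,p in ps.items():
    h=hsv(p)
    q=[(158,382),(168,428),(358,352),(380,394),(565,308),(586,350)] if n=="top" else [(88,165),(109,160),(122,224),(141,212),(168,292),(190,279),(95,32)]
    for x,y in q:
        u=(205+x/3.2,215+y/3.2) if n=="top" else (160+x/1.7,130+y/1.7)
        print(n,np.round(u,1),h[round(u[1]),round(u[0])],plane(p,u,.061).round(3))
p=ps["top"]
for u in [(499.8,302),(513.3,303.6),(140,315)]: print(plane(p,u,.03 if u[0]<510 else .105).round(3))
for x,y in[(45,165),(605,65),(680,438),(110,545)]: print("corner",plane(p,(205+x/3.2,215+y/3.2),.006).round(3))
w=snap("wrist","w0");s=sense()
from scipy.spatial.transform import Rotation as R
Rt=R.from_euler("xyz",s["ee_rot"],degrees=True).as_matrix();T=w["pose"]
print(w["K"],"cam in tool",(Rt.T@(T[:3,3]-s["tool_pos"])).round(4),(Rt.T@T[:3,:3]).round(3),Rt.round(3))
E
```

```text
top [254.4 334.4] [ 15 153 188] [[0.472 0.115 0.061]]
top [257.5 348.8] [ 15 155 187] [[0.446 0.109 0.061]]
top [316.9 325. ] [  1 152 186] [[ 0.49  -0.002  0.061]]
top [323.8 338.1] [  1 155 187] [[ 0.466 -0.015  0.061]]
top [381.6 311.2] [111 150 160] [[ 0.516 -0.124  0.061]]
top [388.1 324.4] [111 149 159] [[ 0.492 -0.136  0.061]]
side [211.8 227.1] [ 12 198 236] [[0.448 0.101 0.061]]
side [224.1 224.1] [ 11 199 229] [[0.474 0.105 0.061]]
side [231.8 261.8] [  2 193 223] [[ 0.468 -0.023  0.061]]
side [242.9 254.7] [  2 188 226] [[ 0.491 -0.008  0.061]]
side [258.8 301.8] [110 148 178] [[ 0.492 -0.141  0.061]]
side [271.8 294.1] [111 146 176] [[ 0.517 -0.13   0.061]]
side [215.9 148.8] [  2 215 147] [[0.51  0.476 0.061]]
[[ 0.532 -0.357  0.03 ]]
[[ 0.533 -0.351  0.105]]
[[0.505 0.344 0.03 ]]
corner [[0.601 0.197 0.006]]
corner [[ 0.665 -0.158  0.006]]
corner [[ 0.433 -0.201  0.006]]
corner [[0.367 0.151 0.006]]
[[344.71765392   0.         314.48883768]
 [  0.         344.71765392 240.40796393]
 [  0.           0.           1.        ]] cam in tool [ 0.0724  0.0003 -0.1789] [[ 0.    -0.968 -0.252]
 [ 1.     0.     0.   ]
 [-0.    -0.252  0.968]] [[-0.946  0.325 -0.   ]
 [ 0.325  0.946 -0.   ]
 [ 0.    -0.    -1.   ]]
```

Request:
{"fn": "step_arm", "kwargs": {
  "steps": [
    {"delta_pos": [-0.908,-0.987,-0.092],"dr": [0,0,-0.322],"jaw": 1},
    {"delta_pos": [-0.908,-0.987,-0.092],"dr": [0,0,-0.322],"jaw": 1},
    {"delta_pos": [-0.908,-0.987,-0.092],"dr": [0,0,-0.322],"jaw": 1},
    {"delta_pos": [-0.908,-0.987,-0.092],"dr": [0,0,-0.322],"jaw": 1},
    {"delta_pos": [-0.908,-0.987,-0.092],"dr": [0,0,-0.322],"jaw": 1},
    {"delta_pos": [-0.908,-0.987,-0.092],"dr": [0,0,-0.322],"jaw": 1},
    {"delta_pos": [-0.908,-0.987,-0.092],"dr": [0,0,-0.322],"jaw": 1},
    {"delta_pos": [-0.908,-0.987,-0.092],"dr": [0,0,-0.322],"jaw": 1},
    {"delta_pos": [-0.908,-0.987,-0.092],"dr": [0,0,-0.322],"jaw": 1},
    {"delta_pos": [-0.908,-0.987,-0.092],"dr": [0,0,-0.322],"jaw": 1},
    {"delta_pos": [-0.908,-0.987,-0.092],"dr": [0,0,-0.322],"jaw": 1},
    {"delta_pos": [-0.908,-0.987,-0.092],"dr": [0,0,-0.322],"jaw": 1}
  ]
}}

```text
time_s: 2.45
tool_pos: [0.4508, 0.067, 0.2469]
ee_rot: [-180.0, 0.1, -170.0]
ft_force: [1.0, 0.6, 0.2]
width: 0.0939
gripper_force: 0.0
```

Request:
{"fn": "step_arm", "kwargs": {
  "steps": [
    {"delta_pos": [0,0,0],"dr": [0,0,0],"jaw": 1},
    {"delta_pos": [0,0,0],"dr": [0,0,0],"jaw": 1},
    {"delta_pos": [0,0,0],"dr": [0,0,0],"jaw": 1}
  ]
}}

```text
time_s: 2.75
tool_pos: [0.4498, 0.07, 0.2462]
ee_rot: [180.0, -0.0, -169.9]
ft_force: [-0.3, -0.2, -0.0]
width: 0.0942
gripper_force: 0.0
```

```bash
python3 - <<'E'
from h import *
w=snap("wrist","w1");np.savez("pics/w1.npz",K=w["K"],pose=w["pose"],img=w["img"])
tp=dict(np.load("pics/top0.npz"))
for n,p in(("w",w),("top",tp)):
  for c,(lo,hi,s) in dict(orange=(11,17,140),red=(0,4,140),blue=(105,125,120),line=(105,125,70),green=(40,85,110)).items():
    b,_=blobs(p,lo,hi,s)
    for r in b[:5]: print(n,c,r, plane(p,r[1],.061)[0,:2].round(4))
for t in("cartridge_a","tag","post"):
    for r in cut_out(w,t)[:3]: print(t,round(r["score"],2),np.round(r["box"]),)
E
```

```text
w orange (np.int32(153494), [336.77, 132.47], [0, 0, 640, 355]) [0.3572 0.0763]
w orange (np.int32(13698), [311.2, 416.16], [158, 392, 319, 55]) [0.6976 0.1099]
w orange (np.int32(288), [350.14, 224.12], [341, 215, 19, 19]) [0.4473 0.1086]
w orange (np.int32(275), [350.52, 247.93], [341, 239, 20, 19]) [0.4734 0.1143]
w orange (np.int32(12), [582.5, 434.5], [580, 433, 5, 6]) [0.6642 0.4562]
w red (np.int32(311), [234.96, 222.49], [225, 213, 21, 20]) [ 0.4673 -0.0139]
w red (np.int32(293), [244.17, 244.94], [235, 236, 20, 19]) [ 0.4905 -0.001 ]
w red (np.int32(151), [594.08, 310.37], [585, 303, 17, 15]) [0.4974 0.4056]
w blue (np.int32(286), [120.89, 226.03], [112, 217, 19, 19]) [ 0.4928 -0.1347]
w blue (np.int32(267), [131.08, 248.87], [122, 240, 19, 18]) [ 0.5167 -0.1227]
w blue (np.int32(193), [318.28, 309.35], [294, 294, 45, 43]) [0.5519 0.0926]
w blue (np.int32(124), [260.94, 305.41], [230, 294, 46, 43]) [0.5586 0.0269]
w blue (np.int32(56), [231.04, 318.64], [229, 301, 5, 37]) [ 0.5812 -0.0049]
w line (np.int32(310), [314.19, 308.08], [293, 293, 47, 45]) [0.5511 0.0877]
w line (n
[... 701 characters left out ...]
4]
top red (np.int32(66), [323.64, 337.5], [320, 333, 9, 10]) [ 0.4672 -0.015 ]
top red (np.int32(60), [316.73, 324.72], [313, 321, 9, 9]) [ 0.4907 -0.002 ]
top blue (np.int32(69), [388.0, 324.0], [384, 320, 9, 9]) [ 0.4925 -0.1353]
top blue (np.int32(68), [381.06, 310.97], [377, 307, 9, 9]) [ 0.5166 -0.1226]
top line (np.int32(100), [381.13, 311.03], [376, 306, 11, 11]) [ 0.5164 -0.1228]
top line (np.int32(99), [387.91, 323.93], [383, 319, 11, 11]) [ 0.4926 -0.1352]
top green (np.int32(119), [520.11, 304.34], [509, 301, 25, 7]) [ 0.5296 -0.3826]
cartridge_a 0.94 [326. 204. 370. 256.]
cartridge_a 0.9 [101. 204. 169. 266.]
cartridge_a 0.73 [217. 200. 271. 260.]
post 0.66 [476. 260. 600. 320.]
```

View pics/w1.png

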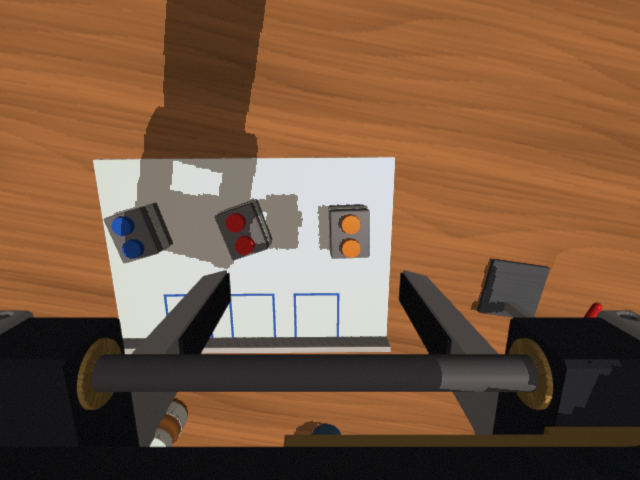

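```bash
python3 - <<'E'
from h import *
from scipy.optimize import least_squares
tp=dict(np.load("pics/top0.npz"));w=dict(np.load("pics/w1.npz"))
P={}
for n,p in(("top",tp),("w",w)):
    h=hsv(p);m=(h[...,0]>=98)&(h[...,0]<=125)&(h[...,1]>(45 if n=="top" else 90))
    uv=np.argwhere(m)[:,::-1];X=plane(p,uv,.006)[:,:2]
    t=np.radians(10);L=(X-[.528,-.003])@np.array([[np.cos(t),-np.sin(t)],[np.sin(t),np.cos(t)]])
    k=(L[:,0]>.02)&(L[:,0]<.106)&(abs(L[:,1])<.125);X=X[k];print(n,len(X))
    wl=np.concatenate([np.array([85,0,-85])/1e3+s*.0285 for s in(1,-1)])
    def loc(q):
        c,s=np.cos(q[2]),np.sin(q[2]);return (X-q[:2])@np.array([[c,-s],[s,c]])
    def f(q):
        L=loc(q);a=np.abs(L[:,1:]-wl).min(1);b=np.abs(L[:,0]-q[3]);return np.r_[np.minimum(a,b),(q[0]*np.cos(q[2])+q[1]*np.sin(q[2])-.52)*.01]
    r=least_squares(f,[.528,-.003,t,.035],loss="soft_l1",f_scale=.001);q=r.x
    L=loc(q)
    near=np.abs(L[:,1:]-wl).min(1)<.002
    print(np.r_[q[:2]*1e3,np.degrees(q[2]),q[3]*1e3].round(2),"rms",np.sqrt(np.mean(r.fun**2))*1e3,"x range of side px",np.percentile(L[near,0],[0,1,99,100]).round(4))
# tray corner check
m=cut_out(snap("top"),"tray")[0]["mask"].astype(np.uint8)
c=max(cv2.findContours(m,0,1)[0],key=cv2.contourArea);a=cv2.approxPolyDP(c,6,True)[:,0]
X=plane(tp,a,.006)[:,:2];print(X.round(4).tolist())
h=hsv(tp)
print([h[y,x].tolist() for x,y in[(256,270),(253,262),(254,263),(255,264)]])
E
```

```text
top 444
[ 5.2889e+02 -3.0000e-02  1.0520e+01  4.2720e+01] rms 1.0188406664782255 x range of side px [0.0411 0.0423 0.1037 0.1041]
w 646
[529.28  -0.88  10.65  44.14] rms 3.46026886114289 x range of side px [0.0236 0.0436 0.1035 0.1043]
[[0.6719, -0.158], [0.6104, 0.1993], [0.4137, 0.161], [0.4216, 0.1213], [0.4274, 0.1393], [0.4824, 0.1422], [0.4845, 0.0961], [0.4374, 0.0856], [0.4216, 0.1153], [0.4257, 0.0676], [0.4514, 0.01], [0.4907, 0.0281], [0.5125, -0.0059], [0.4672, -0.0398], [0.4417, -0.0119], [0.4008, -0.0219], [0.4326, -0.1943]]
[[106, 14, 200], [110, 34, 165], [109, 21, 191], [109, 14, 201]]
```

```bash
cat >> h.py <<'E'
from scipy.spatial.transform import Rotation as R
def mv(*wps):
    s=sense();Q=R.from_euler("xyz",s["ee_rot"],degrees=True);print("t",s["time_s"],s["tool_pos"].round(4),s["ee_rot"].round(2))
    for x,y,z,yaw in wps:
        d=Q.inv().apply(np.array([x,y,z])-s["tool_pos"])/.5
        r=(Q.inv()*R.from_euler("xyz",[180,0,yaw],degrees=True)).as_rotvec()/(np.pi/2)
        print((x,y,z,yaw),d.round(4).tolist(),r.round(4).tolist())
E
python3 - <<'E'
from h import *
mv((.460,.111,.12,-167.5),(.460,.111,.014,-167.5))
E
```

```text
t 3.05 [0.45   0.0699 0.2463] [ 180.     -0.   -169.87]
(0.46, 0.111, 0.12, -167.5) [-0.0342, 0.0775, 0.2526] [0.0, -0.0, -0.0263]
(0.46, 0.111, 0.014, -167.5) [-0.0342, 0.0775, 0.4646] [0.0, -0.0, -0.0263]
```

Request:
{"fn": "step_arm", "kwargs": {
  "steps": [
    {"delta_pos": [-0.034,0.0775,0.25],"dr": [0,0,-0.026],"jaw": 0.85},
    {"delta_pos": [-0.034,0.0775,0.25],"dr": [0,0,-0.026],"jaw": 0.85},
    {"delta_pos": [-0.034,0.0775,0.25],"dr": [0,0,-0.026],"jaw": 0.85},
    {"delta_pos": [-0.034,0.0775,0.25],"dr": [0,0,-0.026],"jaw": 0.85},
    {"delta_pos": [-0.034,0.0775,0.33],"dr": [0,0,-0.026],"jaw": 0.85},
    {"delta_pos": [-0.034,0.0775,0.4],"dr": [0,0,-0.026],"jaw": 0.85},
    {"delta_pos": [-0.034,0.0775,0.45],"dr": [0,0,-0.026],"jaw": 0.85},
    {"delta_pos": [-0.034,0.0775,0.4646],"dr": [0,0,-0.026],"jaw": 0.85},
    {"delta_pos": [-0.034,0.0775,0.4646],"dr": [0,0,-0.026],"jaw": 0.85},
    {"delta_pos": [-0.034,0.0775,0.4646],"dr": [0,0,-0.026],"jaw": 0.85}
  ]
}}

```text
time_s: 4.05
tool_pos: [0.4622, 0.11, 0.0162]
ee_rot: [-180.0, 0.2, -167.6]
ft_force: [0.2, 0.4, -0.1]
width: 0.0801
gripper_force: 0.0
```

Request:
{"fn": "step_arm", "kwargs": {
  "steps": [
    {"jaw": 0.4},
    {"jaw": 0.4},
    {"jaw": 0.4},
    {"jaw": 0.4},
    {"jaw": 0.4},
    {"jaw": 0.4}
  ],
  "newtons": 15
}}

```text
$.steps[0]: bad value
```

```bash
python3 - <<'E'
from h import *
import sys
t=np.radians(10.55);c,s=np.cos(t),np.sin(t)
L=lambda x,y:(.529+x*c-y*s,-.0005+x*s+y*c)
print(sense()["width"],sense()["gripper_force"])
z=round(float(sense()["tool_pos"][2]),4)
mv(*[(*np.round(L(x,.085),4),z,-169.45) for x in(0,.04,.06,.0775,.0805)])
E
```

```text
0.08005054999351185 0.0
t 4.05 [0.4622 0.11   0.0162] [-179.95    0.2  -167.63]
(np.float64(0.5134), np.float64(0.0831), 0.0162, -169.45) [-0.0886, -0.0745, 0.0003] [-0.0005, 0.0022, 0.0203]
(np.float64(0.5528), np.float64(0.0904), 0.0162, -169.45) [-0.1687, -0.0772, 0.0006] [-0.0005, 0.0022, 0.0203]
(np.float64(0.5724), np.float64(0.094), 0.0162, -169.45) [-0.2085, -0.0785, 0.0007] [-0.0005, 0.0022, 0.0203]
(np.float64(0.5896), np.float64(0.0973), 0.0162, -169.45) [-0.2435, -0.0795, 0.0008] [-0.0005, 0.0022, 0.0203]
(np.float64(0.5926), np.float64(0.0978), 0.0162, -169.45) [-0.2496, -0.0798, 0.0009] [-0.0005, 0.0022, 0.0203]
```

Request:
{"fn": "step_arm", "kwargs": {
  "steps": [
    {"delta_pos": [0,0,0],"dr": [0,0,0],"jaw": 0.3},
    {"delta_pos": [0,0,0],"dr": [0,0,0],"jaw": 0.3},
    {"delta_pos": [0,0,0],"dr": [0,0,0],"jaw": 0.3},
    {"delta_pos": [0,0,0],"dr": [0,0,0],"jaw": 0.3},
    {"delta_pos": [0,0,0],"dr": [0,0,0],"jaw": 0.3},
    {"delta_pos": [0,0,0],"dr": [0,0,0],"jaw": 0.3}
  ],
  "newtons": 15
}}

```text
time_s: 4.65
tool_pos: [0.4603, 0.1103, 0.0142]
ee_rot: [180.0, 0.0, -167.6]
ft_force: [-1.2, 0.8, 2.8]
width: 0.0438
gripper_force: 15.0
```

```bash
cat >> h.py <<'E'
t=np.radians(10.55);c,s=np.cos(t),np.sin(t)
L=lambda x,y:(round(.529+x*c-y*s,4),round(-.0005+x*s+y*c,4))
def slide(y):
    q=sense();print(q["width"],q["gripper_force"]);z=round(float(q["tool_pos"][2]),4)
    mv(*[(*L(x,y),z,-169.45) for x in(0,.04,.06,.0775,.0805)])
E
python3 -c "
from h import *
slide(.085)"
```

```text
0.04381700078371688 15.000135004520416
t 4.65 [0.4603 0.1103 0.0142] [ 179.98    0.   -167.64]
(np.float64(0.5134), np.float64(0.0831), 0.0142, -169.45) [-0.0921, -0.0758, 0.0] [0.0002, 0.0, 0.0201]
(np.float64(0.5528), np.float64(0.0904), 0.0142, -169.45) [-0.1722, -0.0784, 0.0001] [0.0002, 0.0, 0.0201]
(np.float64(0.5724), np.float64(0.094), 0.0142, -169.45) [-0.212, -0.0798, 0.0001] [0.0002, 0.0, 0.0201]
(np.float64(0.5896), np.float64(0.0973), 0.0142, -169.45) [-0.247, -0.0807, 0.0001] [0.0002, 0.0, 0.0201]
(np.float64(0.5926), np.float64(0.0978), 0.0142, -169.45) [-0.2531, -0.081, 0.0001] [0.0002, 0.0, 0.0201]
```

Request:
{"fn": "step_arm", "kwargs": {
  "steps": [
    {"delta_pos": [-0.03,-0.025,0],"dr": [0,0,0.007],"jaw": 0.3},
    {"delta_pos": [-0.06,-0.05,0],"dr": [0,0,0.014],"jaw": 0.3},
    {"delta_pos": [-0.092,-0.0758,0],"dr": [0,0,0.02],"jaw": 0.3},
    {"delta_pos": [-0.13,-0.077,0],"dr": [0,0,0.02],"jaw": 0.3},
    {"delta_pos": [-0.172,-0.0784,0],"dr": [0,0,0.02],"jaw": 0.3},
    {"delta_pos": [-0.2,-0.0794,0],"dr": [0,0,0.02],"jaw": 0.3},
    {"delta_pos": [-0.22,-0.08,0],"dr": [0,0,0.02],"jaw": 0.3},
    {"delta_pos": [-0.233,-0.0804,0],"dr": [0,0,0.02],"jaw": 0.3},
    {"delta_pos": [-0.24,-0.0806,0],"dr": [0,0,0.02],"jaw": 0.3},
    {"delta_pos": [-0.247,-0.0808,0],"dr": [0,0,0.02],"jaw": 0.3},
    {"delta_pos": [-0.25,-0.0809,0],"dr": [0,0,0.02],"jaw": 0.3},
    {"delta_pos": [-0.25,-0.0809,0],"dr": [0,0,0.02],"jaw": 0.3}
  ]
}}

```text
time_s: 5.85
tool_pos: [0.59, 0.0973, 0.0138]
ee_rot: [180.0, -0.1, -169.4]
ft_force: [-4.4, -1.2, 2.5]
width: 0.044
gripper_force: 15.0
```

Request:
{"fn": "step_arm", "kwargs": {
  "steps": [
    {"delta_pos": [0,0,0],"dr": [0,0,0],"jaw": 0.3},
    {"delta_pos": [0,0,0],"dr": [0,0,0],"jaw": 0.3}
  ]
}}

```text
time_s: 6.05
tool_pos: [0.5901, 0.0973, 0.0138]
ee_rot: [180.0, -0.1, -169.4]
ft_force: [-4.4, -0.3, 2.5]
width: 0.0436
gripper_force: 15.0
```

```bash
python3 - <<'E'
from h import *
slide(.085);q=sense();print(q["ft_force"])
w=snap("wrist","w2");a=cv2.imread("pics/w2.png")
E
```

```text
0.04362948857394211 14.997317343950272
t 6.05 [0.5901 0.0973 0.0138] [ 1.7999e+02 -1.1000e-01 -1.6942e+02]
(np.float64(0.5134), np.float64(0.0831), 0.0138, -169.45) [0.1559, 0.0003, 0.0003] [0.0001, -0.0013, 0.0003]
(np.float64(0.5528), np.float64(0.0904), 0.0138, -169.45) [0.0758, 0.0002, 0.0002] [0.0001, -0.0013, 0.0003]
(np.float64(0.5724), np.float64(0.094), 0.0138, -169.45) [0.0359, 0.0001, 0.0001] [0.0001, -0.0013, 0.0003]
(np.float64(0.5896), np.float64(0.0973), 0.0138, -169.45) [0.0009, 0.0002, 0.0] [0.0001, -0.0013, 0.0003]
(np.float64(0.5926), np.float64(0.0978), 0.0138, -169.45) [-0.0052, 0.0001, -0.0] [0.0001, -0.0013, 0.0003]
[-4.41812394 -0.28180041  2.53647836]
```

View pics/w2.png

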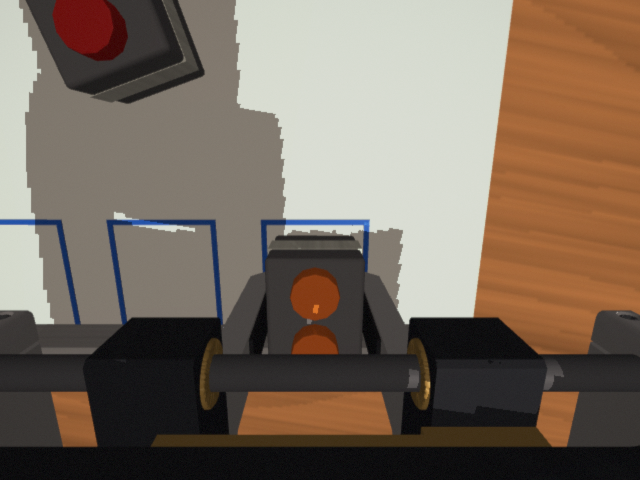

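Request:
{"fn": "step_arm", "kwargs": {
  "steps": [
    {"delta_pos": [-0.002,0,0],"dr": [0,0,0],"jaw": 0.3},
    {"delta_pos": [-0.004,0,0],"dr": [0,0,0],"jaw": 0.3},
    {"delta_pos": [-0.006,0,0],"dr": [0,0,0],"jaw": 0.3},
    {"delta_pos": [-0.006,0,0],"dr": [0,0,0],"jaw": 0.3},
    {"delta_pos": [-0.006,0,0],"dr": [0,0,0],"jaw": 0.3}
  ]
}}

```text
time_s: 6.6
tool_pos: [0.5907, 0.0974, 0.0136]
ee_rot: [180.0, -0.5, -169.4]
ft_force: [-13.8, -3.4, 9.8]
width: 0.0441
gripper_force: 15.0
```

Request:
{"fn": "step_arm", "kwargs": {
  "steps": [
    {"delta_pos": [0.006,0,0],"dr": [0,0,0],"jaw": 0.3},
    {"delta_pos": [0.006,0,0],"dr": [0,0,0],"jaw": 0.3},
    {"delta_pos": [0.006,0,0],"dr": [0,0,0],"jaw": 0.6},
    {"delta_pos": [0.006,0,0],"dr": [0,0,0],"jaw": 0.6},
    {"delta_pos": [0.006,0,0],"dr": [0,0,0],"jaw": 0.6},
    {"delta_pos": [0.006,0,-0.1],"dr": [0,0,0],"jaw": 0.6},
    {"delta_pos": [0.006,0,-0.22],"dr": [0,0,0],"jaw": 0.6},
    {"delta_pos": [0.006,0,-0.22],"dr": [0,0,0],"jaw": 0.7},
    {"delta_pos": [0.006,0,-0.22],"dr": [0,0,0],"jaw": 0.8},
    {"delta_pos": [0.006,0,-0.22],"dr": [0,0,0],"jaw": 0.8}
  ]
}}

```text
time_s: 7.6
tool_pos: [0.5902, 0.0974, 0.1227]
ee_rot: [180.0, -0.1, -169.4]
ft_force: [-0.1, -1.1, -0.6]
width: 0.0742
gripper_force: 0.0
```

```bash
python3 - <<'E'
from h import *
mv((.479,-.008,.12,-151),(.479,-.008,.014,-151))
E
```

```text
t 7.6 [0.5902 0.0974 0.1227] [ 1.7998e+02 -1.0000e-01 -1.6943e+02]
(0.479, -0.008, 0.12, -151) [0.2574, -0.1664, 0.0057] [0.0004, -0.001, -0.2048]
(0.479, -0.008, 0.014, -151) [0.257, -0.1665, 0.2177] [0.0004, -0.001, -0.2048]
```

Request:
{"fn": "step_arm", "kwargs": {
  "steps": [
    {"delta_pos": [0.257,-0.1664,0.0],"dr": [0,0,-0.205],"jaw": 0.8},
    {"delta_pos": [0.257,-0.1664,0.0],"dr": [0,0,-0.205],"jaw": 0.8},
    {"delta_pos": [0.257,-0.1664,0.0],"dr": [0,0,-0.205],"jaw": 0.8},
    {"delta_pos": [0.257,-0.1664,0.0],"dr": [0,0,-0.205],"jaw": 0.8},
    {"delta_pos": [0.257,-0.1664,0.0],"dr": [0,0,-0.205],"jaw": 0.8},
    {"delta_pos": [0.257,-0.1664,0.08],"dr": [0,0,-0.205],"jaw": 0.8},
    {"delta_pos": [0.257,-0.1664,0.15],"dr": [0,0,-0.205],"jaw": 0.8},
    {"delta_pos": [0.257,-0.1664,0.2],"dr": [0,0,-0.205],"jaw": 0.8},
    {"delta_pos": [0.257,-0.1664,0.2177],"dr": [0,0,-0.205],"jaw": 0.8},
    {"delta_pos": [0.257,-0.1664,0.2177],"dr": [0,0,-0.205],"jaw": 0.8},
    {"delta_pos": [0.257,-0.1664,0.2177],"dr": [0,0,-0.205],"jaw": 0.8}
  ]
}}

```text
time_s: 8.7
tool_pos: [0.4811, -0.0078, 0.016]
ee_rot: [-179.9, 0.1, -150.9]
ft_force: [0.4, -0.1, -0.1]
width: 0.0754
gripper_force: 0.0
```

Request:
{"fn": "step_arm", "kwargs": {
  "steps": [
    {"delta_pos": [0,0,0],"dr": [0,0,0],"jaw": 0.3},
    {"delta_pos": [0,0,0],"dr": [0,0,0],"jaw": 0.3},
    {"delta_pos": [0,0,0],"dr": [0,0,0],"jaw": 0.3},
    {"delta_pos": [0,0,0],"dr": [0,0,0],"jaw": 0.3},
    {"delta_pos": [0,0,0],"dr": [0,0,0],"jaw": 0.3},
    {"delta_pos": [0,0,0],"dr": [0,0,0],"jaw": 0.3}
  ],
  "newtons": 15
}}

```text
time_s: 9.3
tool_pos: [0.4802, -0.008, 0.0156]
ee_rot: [-180.0, 0.0, -151.0]
ft_force: [-0.8, 0.3, 3.7]
width: 0.0438
gripper_force: 15.0
```

```bash
python3 -c "
from h import *
slide(0)"
```

```text
0.04376736184559965 15.000219494104385
t 9.3 [ 0.4802 -0.008   0.0156] [-1.7999e+02  2.0000e-02 -1.5099e+02]
(np.float64(0.529), np.float64(-0.0005), 0.0156, -169.45) [-0.0927, -0.0342, 0.0] [-0.0001, 0.0002, 0.2052]
(np.float64(0.5683), np.float64(0.0068), 0.0156, -169.45) [-0.1685, -0.0595, 0.0001] [-0.0001, 0.0002, 0.2052]
(np.float64(0.588), np.float64(0.0105), 0.0156, -169.45) [-0.2065, -0.0721, 0.0001] [-0.0001, 0.0002, 0.2052]
(np.float64(0.6052), np.float64(0.0137), 0.0156, -169.45) [-0.2397, -0.0832, 0.0001] [-0.0001, 0.0002, 0.2052]
(np.float64(0.6081), np.float64(0.0142), 0.0156, -169.45) [-0.2453, -0.0852, 0.0001] [-0.0001, 0.0002, 0.2052]
```

Request:
{"fn": "step_arm", "kwargs": {
  "steps": [
    {"delta_pos": [-0.025,-0.009,0],"dr": [0,0,0.05],"jaw": 0.3},
    {"delta_pos": [-0.055,-0.02,0],"dr": [0,0,0.11],"jaw": 0.3},
    {"delta_pos": [-0.0927,-0.0342,0],"dr": [0,0,0.17],"jaw": 0.3},
    {"delta_pos": [-0.13,-0.0467,0],"dr": [0,0,0.205],"jaw": 0.3},
    {"delta_pos": [-0.1685,-0.0595,0],"dr": [0,0,0.205],"jaw": 0.3},
    {"delta_pos": [-0.195,-0.0683,0],"dr": [0,0,0.205],"jaw": 0.3},
    {"delta_pos": [-0.215,-0.075,0],"dr": [0,0,0.205],"jaw": 0.3},
    {"delta_pos": [-0.228,-0.0793,0],"dr": [0,0,0.205],"jaw": 0.3},
    {"delta_pos": [-0.234,-0.0813,0],"dr": [0,0,0.205],"jaw": 0.3},
    {"delta_pos": [-0.2397,-0.0832,0],"dr": [0,0,0.205],"jaw": 0.3},
    {"delta_pos": [-0.244,-0.0847,0],"dr": [0,0,0.205],"jaw": 0.3},
    {"delta_pos": [-0.246,-0.0854,0],"dr": [0,0,0.205],"jaw": 0.3}
  ]
}}

```text
time_s: 10.5
tool_pos: [0.6067, 0.0141, 0.0153]
ee_rot: [180.0, -0.2, -169.4]
ft_force: [-9.9, -2.4, 10.3]
width: 0.044
gripper_force: 15.0
```

Request:
{"fn": "step_arm", "kwargs": {
  "steps": [
    {"delta_pos": [0,0,0],"dr": [0,0,0],"jaw": 0.3},
    {"delta_pos": [0,0,0],"dr": [0,0,0],"jaw": 0.3},
    {"delta_pos": [0,0,0],"dr": [0,0,0],"jaw": 0.3}
  ]
}}

```text
time_s: 10.8
tool_pos: [0.6067, 0.014, 0.0153]
ee_rot: [180.0, -0.2, -169.4]
ft_force: [-7.2, -0.5, 7.2]
width: 0.0439
gripper_force: 15.0
```

Request:
{"fn": "step_arm", "kwargs": {
  "steps": [
    {"delta_pos": [0.001,0,0],"dr": [0,0,0],"jaw": 0.3},
    {"delta_pos": [0.001,0,0],"dr": [0,0,0],"jaw": 0.6},
    {"delta_pos": [0.001,0,0],"dr": [0,0,0],"jaw": 0.6},
    {"delta_pos": [0.001,0,0],"dr": [0,0,0],"jaw": 0.6},
    {"delta_pos": [0.006,0,-0.1],"dr": [0,0,0],"jaw": 0.6},
    {"delta_pos": [0.006,0,-0.22],"dr": [0,0,0],"jaw": 0.6},
    {"delta_pos": [0.006,0,-0.22],"dr": [0,0,0],"jaw": 0.7},
    {"delta_pos": [0.006,0,-0.22],"dr": [0,0,0],"jaw": 0.8},
    {"delta_pos": [0.006,0,-0.22],"dr": [0,0,0],"jaw": 0.8}
  ]
}}

```text
time_s: 11.7
tool_pos: [0.6044, 0.0139, 0.1236]
ee_rot: [180.0, -0.1, -169.4]
ft_force: [-0.8, -0.9, -0.3]
width: 0.0742
gripper_force: 0.0
```

```bash
python3 - <<'E'
from h import *
mv((.5045,-.129,.12,-153),(.5045,-.129,.014,-153))
E
```

```text
t 11.7 [0.6044 0.0139 0.1236] [ 1.7996e+02 -1.2000e-01 -1.6943e+02]
(0.5045, -0.129, 0.12, -153) [0.2487, -0.2444, 0.0076] [0.0007, -0.0012, -0.1826]
(0.5045, -0.129, 0.014, -153) [0.2483, -0.2446, 0.2196] [0.0007, -0.0012, -0.1826]
```

Request:
{"fn": "step_arm", "kwargs": {
  "steps": [
    {"delta_pos": [0.2484,-0.2445,0.0],"dr": [0,0,-0.183],"jaw": 0.8},
    {"delta_pos": [0.2484,-0.2445,0.0],"dr": [0,0,-0.183],"jaw": 0.8},
    {"delta_pos": [0.2484,-0.2445,0.0],"dr": [0,0,-0.183],"jaw": 0.8},
    {"delta_pos": [0.2484,-0.2445,0.0],"dr": [0,0,-0.183],"jaw": 0.8},
    {"delta_pos": [0.2484,-0.2445,0.0],"dr": [0,0,-0.183],"jaw": 0.8},
    {"delta_pos": [0.2484,-0.2445,0.0],"dr": [0,0,-0.183],"jaw": 0.8},
    {"delta_pos": [0.2484,-0.2445,0.08],"dr": [0,0,-0.183],"jaw": 0.8},
    {"delta_pos": [0.2484,-0.2445,0.15],"dr": [0,0,-0.183],"jaw": 0.8},
    {"delta_pos": [0.2484,-0.2445,0.2],"dr": [0,0,-0.183],"jaw": 0.8},
    {"delta_pos": [0.2484,-0.2445,0.2196],"dr": [0,0,-0.183],"jaw": 0.8},
    {"delta_pos": [0.2484,-0.2445,0.2196],"dr": [0,0,-0.183],"jaw": 0.8},
    {"delta_pos": [0.2484,-0.2445,0.2196],"dr": [0,0,-0.183],"jaw": 0.8}
  ]
}}

```text
time_s: 12.9
tool_pos: [0.5066, -0.129, 0.0162]
ee_rot: [-179.9, 0.0, -152.9]
ft_force: [0.1, -0.1, 0.8]
width: 0.0753
gripper_force: 0.0
```

Request:
{"fn": "step_arm", "kwargs": {
  "steps": [
    {"delta_pos": [0,0,0],"dr": [0,0,0],"jaw": 0.3},
    {"delta_pos": [0,0,0],"dr": [0,0,0],"jaw": 0.3},
    {"delta_pos": [0,0,0],"dr": [0,0,0],"jaw": 0.3},
    {"delta_pos": [0,0,0],"dr": [0,0,0],"jaw": 0.3},
    {"delta_pos": [0,0,0],"dr": [0,0,0],"jaw": 0.3},
    {"delta_pos": [0,0,0],"dr": [0,0,0],"jaw": 0.3}
  ],
  "newtons": 15
}}

```text
time_s: 13.5
tool_pos: [0.5058, -0.1293, 0.0158]
ee_rot: [-180.0, 0.0, -153.0]
ft_force: [-0.7, 1.5, 4.1]
width: 0.0435
gripper_force: 15.0
```

```bash
python3 -c "
from h import *
slide(-.085)"
```

```text
0.04351797132644195 14.98660996556282
t 13.5 [ 0.5058 -0.1293  0.0158] [-1.7998e+02  2.0000e-02 -1.5297e+02]
(np.float64(0.5446), np.float64(-0.0841), 0.0158, -169.45) [-0.1102, 0.0454, 0.0001] [-0.0002, 0.0002, 0.1831]
(np.float64(0.5839), np.float64(-0.0767), 0.0158, -169.45) [-0.1869, 0.0228, 0.0001] [-0.0002, 0.0002, 0.1831]
(np.float64(0.6035), np.float64(-0.0731), 0.0158, -169.45) [-0.2251, 0.0114, 0.0001] [-0.0002, 0.0002, 0.1831]
(np.float64(0.6208), np.float64(-0.0699), 0.0158, -169.45) [-0.2588, 0.0014, 0.0002] [-0.0002, 0.0002, 0.1831]
(np.float64(0.6237), np.float64(-0.0693), 0.0158, -169.45) [-0.2645, -0.0002, 0.0002] [-0.0002, 0.0002, 0.1831]
```

Request:
{"fn": "step_arm", "kwargs": {
  "steps": [
    {"delta_pos": [-0.03,0.012,0],"dr": [0,0,0.05],"jaw": 0.3},
    {"delta_pos": [-0.07,0.028,0],"dr": [0,0,0.11],"jaw": 0.3},
    {"delta_pos": [-0.11,0.0454,0],"dr": [0,0,0.17],"jaw": 0.3},
    {"delta_pos": [-0.15,0.0335,0],"dr": [0,0,0.183],"jaw": 0.3},
    {"delta_pos": [-0.187,0.0228,0],"dr": [0,0,0.183],"jaw": 0.3},
    {"delta_pos": [-0.215,0.0144,0],"dr": [0,0,0.183],"jaw": 0.3},
    {"delta_pos": [-0.235,0.0085,0],"dr": [0,0,0.183],"jaw": 0.3},
    {"delta_pos": [-0.247,0.005,0],"dr": [0,0,0.183],"jaw": 0.3},
    {"delta_pos": [-0.253,0.0032,0],"dr": [0,0,0.183],"jaw": 0.3},
    {"delta_pos": [-0.2588,0.0014,0],"dr": [0,0,0.183],"jaw": 0.3},
    {"delta_pos": [-0.263,0.0003,0],"dr": [0,0,0.183],"jaw": 0.3},
    {"delta_pos": [-0.265,-0.0003,0],"dr": [0,0,0.183],"jaw": 0.3}
  ]
}}

```text
time_s: 14.7
tool_pos: [0.6222, -0.0695, 0.0156]
ee_rot: [180.0, -0.2, -169.4]
ft_force: [-9.5, -2.0, 10.7]
width: 0.0438
gripper_force: 15.0
```

Request:
{"fn": "step_arm", "kwargs": {
  "steps": [
    {"delta_pos": [0,0,0],"dr": [0,0,0],"jaw": 0.3},
    {"delta_pos": [0,0,0],"dr": [0,0,0],"jaw": 0.3},
    {"delta_pos": [0,0,0],"dr": [0,0,0],"jaw": 0.3}
  ]
}}

```text
time_s: 15.0
tool_pos: [0.6222, -0.0695, 0.0156]
ee_rot: [180.0, -0.2, -169.4]
ft_force: [-6.1, -0.6, 7.3]
width: 0.0439
gripper_force: 15.0
```

Request:
{"fn": "step_arm", "kwargs": {
  "steps": [
    {"delta_pos": [0.001,0,0],"dr": [0,0,0],"jaw": 0.3},
    {"delta_pos": [0.001,0,0],"dr": [0,0,0],"jaw": 0.6},
    {"delta_pos": [0.001,0,0],"dr": [0,0,0],"jaw": 0.6},
    {"delta_pos": [0.001,0,0],"dr": [0,0,0],"jaw": 0.6},
    {"delta_pos": [0.004,0,-0.1],"dr": [0,0,0],"jaw": 0.6},
    {"delta_pos": [0.02,0,-0.2],"dr": [0,0,0],"jaw": 0.6},
    {"delta_pos": [0.12,0.08,-0.25],"dr": [0,0,0],"jaw": 0.7},
    {"delta_pos": [0.22,0.16,-0.3],"dr": [0,0,0],"jaw": 0.8},
    {"delta_pos": [0.26,0.16,-0.3],"dr": [0,0,0],"jaw": 1},
    {"delta_pos": [0.26,0.16,-0.3],"dr": [0,0,0],"jaw": 1},
    {"delta_pos": [0.26,0.16,-0.3],"dr": [0,0,0],"jaw": 1},
    {"delta_pos": [0.26,0.16,-0.3],"dr": [0,0,0],"jaw": 1}
  ]
}}

```text
time_s: 16.2
tool_pos: [0.4822, -0.0147, 0.1655]
ee_rot: [-180.0, 0.0, -169.4]
ft_force: [-0.8, -0.6, -0.3]
width: 0.0935
gripper_force: 0.0
```

```bash
python3 - <<'E'
from h import *
w=snap("wrist","w3");tp=snap("top","top3");print(sense()["tool_pos"])
for n,p in(("w",w),("top",tp)):
  for c_,(lo,hi,s_) in dict(orange=(11,17,140),red=(0,4,140),blue=(105,125,120)).items():
    b=[r for r in blobs(p,lo,hi,s_)[0] if r[2][2]<26 and r[2][3]<26 and r[2][2]/r[2][3]<1.6 and .6<r[2][2]/r[2][3]]
    for r in b[:2]:
      X=plane(p,r[1],.061)[0,:2]-[.529,-.0005];print(n,c_,r[0],r[1],(X@np.array([[c,-s],[s,c]])*1e3).round(1))
E
```

```text
[ 0.48216902 -0.0147571   0.16503887]
top orange 72 [263.61, 264.82] [90.7 84.4]
top orange 69 [266.0, 279.0] [63.4 84.6]
top red 71 [307.44, 256.77] [90.6 -0.2]
top red 67 [310.0, 270.94] [63.3 -0.1]
top blue 70 [353.91, 262.83] [ 63.3 -84.8]
top blue 68 [350.97, 248.94] [ 90.3 -84.3]
```

View pics/w3.png

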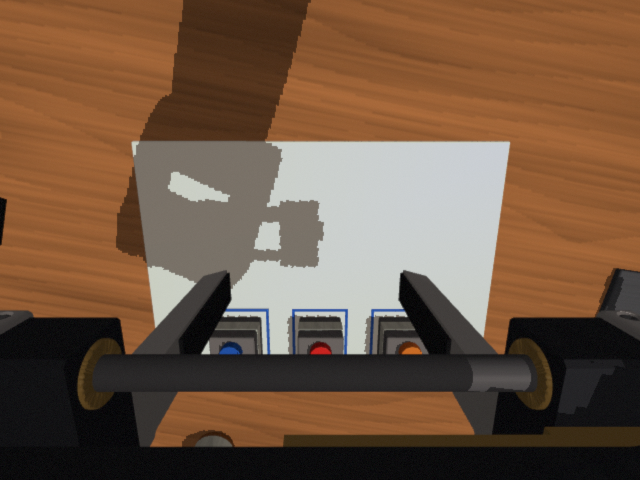

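```bash
python3 - <<'E'
from h import *
mv((.525,-.345,.25,171.5))
E
```

```text
t 16.3 [ 0.4822 -0.0148  0.165 ] [ 1.7998e+02 -3.0000e-02 -1.6946e+02]
(0.525, -0.345, 0.25, 171.5) [0.0367, -0.665, -0.1701] [0.0001, -0.0004, 0.2115]
```

Request:
{"fn": "step_arm", "kwargs": {
  "steps": [
    {"delta_pos": [0.037,-0.665,-0.17],"dr": [0,0,0.2115],"jaw": 0.9},
    {"delta_pos": [0.037,-0.665,-0.17],"dr": [0,0,0.2115],"jaw": 0.9},
    {"delta_pos": [0.037,-0.665,-0.17],"dr": [0,0,0.2115],"jaw": 0.9},
    {"delta_pos": [0.037,-0.665,-0.17],"dr": [0,0,0.2115],"jaw": 0.9},
    {"delta_pos": [0.037,-0.665,-0.17],"dr": [0,0,0.2115],"jaw": 0.9},
    {"delta_pos": [0.037,-0.665,-0.17],"dr": [0,0,0.2115],"jaw": 0.9},
    {"delta_pos": [0.037,-0.665,-0.17],"dr": [0,0,0.2115],"jaw": 0.9},
    {"delta_pos": [0.037,-0.665,-0.17],"dr": [0,0,0.2115],"jaw": 0.9},
    {"delta_pos": [0.037,-0.665,-0.17],"dr": [0,0,0.2115],"jaw": 0.9},
    {"delta_pos": [0.037,-0.665,-0.17],"dr": [0,0,0.2115],"jaw": 0.9},
    {"delta_pos": [0.037,-0.665,-0.17],"dr": [0,0,0.2115],"jaw": 0.9},
    {"delta_pos": [0.037,-0.665,-0.17],"dr": [0,0,0.2115],"jaw": 0.9}
  ]
}}

```text
time_s: 17.5
tool_pos: [0.5241, -0.3434, 0.2501]
ee_rot: [180.0, -0.0, 171.6]
ft_force: [-0.9, -1.2, -0.2]
width: 0.0845
gripper_force: 0.0
```

```bash
python3 - <<'E'
from h import *
print(sense()["tool_pos"],sense()["ee_rot"])
w=snap("wrist","w4");np.savez("pics/w4.npz",K=w["K"],pose=w["pose"],img=w["img"])
for t_ in("tag","tag_stand"):
    for r in cut_out(w,t_)[:2]:
        m=r["mask"];print(t_,round(r["score"],2),np.round(r["box"]),cv2.minAreaRect(np.argwhere(m)[:,::-1].astype(np.float32)))
        if t_=="tag_stand": b=cv2.boxPoints(cv2.minAreaRect(np.argwhere(m)[:,::-1].astype(np.float32)));print(plane(w,b,.03).round(4).tolist())
print(blobs(w,35,90,90,40)[0])
cv2.imwrite("pics/w4c.png",cv2.resize(w["img"][100:340,180:480,::-1],None,fx=2.5,fy=2.5))
E
```

```text
[ 0.52413814 -0.34335101  0.25011418] [ 1.79979798e+02 -2.55922595e-02  1.71611193e+02]
tag 0.59 [588. 206. 638. 271.] ((612.0, 239.0), (60.0, 54.0), 90.0)
tag 0.58 [269. 219. 314. 244.] ((292.0, 232.5), (25.0, 46.0), 90.0)
tag_stand 0.96 [262. 198. 332. 245.] ((296.5, 221.5), (45.0, 69.0), 90.0)
[[0.4974, -0.4006, 0.03], [0.5091, -0.3215, 0.03], [0.5627, -0.3287, 0.03], [0.5506, -0.4106, 0.03]]
[(np.int32(938), [293.27, 233.7], [270, 220, 46, 25])]
```

View pics/w4c.png

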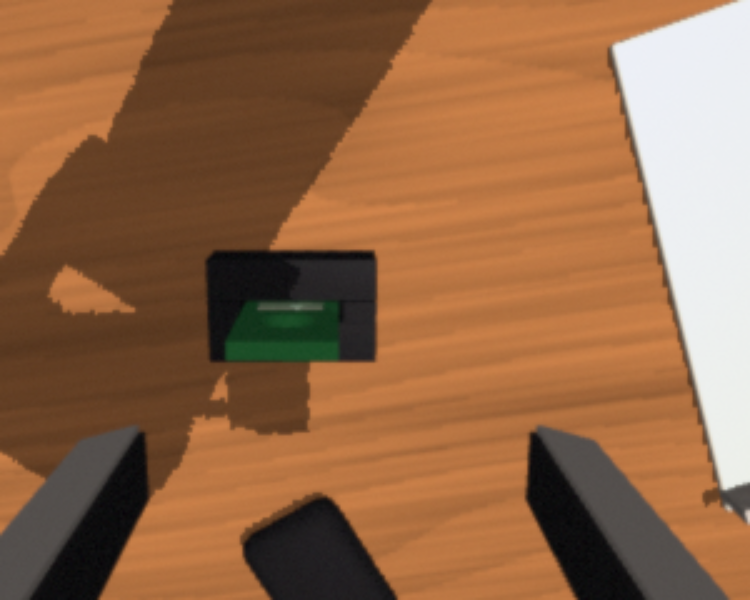

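```bash
python3 - <<'E'
from h import *
w=dict(np.load("pics/w4.npz"));tp=dict(np.load("pics/top0.npz"))
X=plane(w,[(270.4,240.4),(316,240.4),(293.2,240.4)],.105);print(X.round(4).tolist(),np.linalg.norm(X[0]-X[1]),np.degrees(np.arctan2(*(X[1]-X[0])[:2])))
print("stand c",plane(w,[(297,(205+244.)/2)],.03))
yaw=np.radians(-8.4);M=np.array([[np.cos(yaw),-np.sin(yaw)],[np.sin(yaw),np.cos(yaw)]])
c3=X[2,:2]
pts=[[*(c3+M@[a,b]),z] for a in(-.004,.004) for b in(-.022,.022) for z in(.105,)]
print(proj(tp,pts).round(1).tolist(),proj(w,pts).round(1).tolist())
print(blobs(tp,35,90,60,40)[0])
h=hsv(tp)
for r in range(298,310): print(r,[ (int(h[r,x,0]) if h[r,x,1]>70 else 0) for x in range(486,540)])
E
```

```text
[[0.5298, -0.3872, 0.105], [0.5363, -0.3434, 0.105], [0.533, -0.3653, 0.105]] 0.044287776933401926 8.385392050957815
stand c [[ 0.53315095 -0.36526903  0.03      ]]
[[533.7, 307.7], [508.8, 304.0], [534.1, 303.2], [509.3, 299.5]] [[270.4, 236.4], [315.9, 236.4], [270.7, 244.4], [315.8, 244.4]]
[(np.int32(191), [515.12, 303.77], [494, 300, 41, 9])]
298 [6, 10, 11, 11, 10, 15, 11, 14, 14, 14, 11, 11, 14, 13, 10, 14, 14, 13, 13, 13, 8, 10, 13, 10, 14, 9, 11, 11, 10, 10, 11, 12, 11, 12, 11, 8, 9, 10, 9, 13, 13, 13, 13, 13, 12, 13, 13, 13, 12, 13, 13, 13, 12, 13]
299 [11, 8, 9, 10, 12, 13, 19, 25, 26, 26, 24, 20, 21, 23, 20, 21, 20, 20, 16, 17, 16, 13, 14, 12, 16, 19, 18, 16, 15, 13, 15, 13, 10, 11, 11, 9, 10, 13, 11, 12, 13, 13, 13, 13, 12, 13, 13, 13, 13, 12, 13, 13, 13, 13]
300 [9, 11, 12, 10, 11, 18, 26, 32, 35, 34, 31, 35, 29, 31, 28, 30, 30, 25, 24, 26, 22, 23, 20, 30, 40, 42, 42, 39, 37, 27, 22, 20, 16, 17, 13, 13, 10, 12, 13, 12, 13, 12, 13, 13, 13, 13, 13, 13, 13, 13, 13, 13, 14, 12]
301 [8, 9, 12, 11, 9, 20, 28, 34, 37, 38, 38, 39, 38, 36, 38, 38, 35, 37, 35, 35, 33, 31, 37, 44,
[... 1137 characters left out ...]
58, 56, 58, 57, 58, 57, 57, 58, 59, 57, 50, 36, 20, 14, 13, 13, 13]
307 [9, 8, 8, 9, 11, 8, 14, 10, 10, 12, 11, 7, 9, 9, 10, 12, 12, 9, 10, 10, 12, 13, 15, 16, 22, 22, 23, 28, 34, 35, 39, 41, 45, 48, 50, 51, 52, 50, 47, 44, 43, 46, 47, 48, 52, 53, 53, 48, 32, 19, 14, 13, 13, 13]
308 [11, 8, 11, 12, 13, 8, 7, 10, 11, 13, 8, 11, 8, 8, 10, 12, 11, 10, 7, 10, 12, 10, 9, 13, 10, 15, 11, 16, 16, 14, 16, 20, 23, 25, 23, 28, 35, 29, 23, 22, 21, 22, 25, 26, 31, 34, 35, 33, 23, 17, 14, 13, 12, 13]
309 [15, 9, 8, 9, 13, 5, 11, 11, 9, 8, 9, 9, 11, 10, 6, 9, 10, 10, 9, 11, 12, 9, 13, 13, 10, 9, 11, 10, 12, 11, 11, 11, 11, 10, 13, 13, 14, 14, 14, 14, 14, 14, 14, 16, 17, 17, 18, 18, 16, 14, 13, 13, 12, 13]
```

```bash
python3 - <<'E'
from h import *
tp=snap("top");sd=snap("side")
E={}
for n,p,x0,x1,y0,y1 in(("top",tp,95,180,280,350),("side",sd,190,250,125,210)):
    h=hsv(p);m=((h[...,0]<7)|(h[...,0]>172))&(h[...,1]>120)&(h[...,2]>50);mm=np.zeros_like(m);mm[y0:y1,x0:x1]=m[y0:y1,x0:x1]
    q=np.argwhere(mm)[:,::-1].astype(float);ce=q.mean(0);d=np.linalg.svd(q-ce)[2][0];a=(q-ce)@d;wd=np.std((q-ce)@[-d[1],d[0]])
    e=[];
    for k in(a.min()-.5,a.max()+.5): e.append(ce+k*d)
    print(n,len(q),ce,d,np.round(e,1).tolist(),"sd w",wd);E[n]=e
    cv2.imwrite(f"pics/p_{n}.png",cv2.resize(p["img"][y0:y1,x0:x1,::-1],None,fx=5,fy=5,interpolation=cv2.INTER_NEAREST))
t0=E["top"]
for i in(0,1):
  for j in(0,1): print(i,j,tri([tp,sd],[E["top"][i],E["side"][j]]))
for r in cut_out(tp,"post")[:1]: print(r["box"],r["score"])
a=cv2.imread("pics/p_top.png");b=cv2.imread("pics/p_side.png");H=max(a.shape[0],b.shape[0])
cv2.imwrite("pics/p.png",np.hstack([cv2.copyMakeBorder(i,0,H-i.shape[0],0,4,0) for i in(a,b)]))
E
```

```text
top 126 [117.91269841 326.11904762] [-0.12928501  0.99160748] [[120.0, 310.4], [115.8, 342.5]] sd w 1.1701993615490414
side 73 [214.20547945 148.84931507] [0.9939269  0.11004239] [[202.4, 147.5], [225.6, 150.1]] sd w 0.9141146312614239
0 0 (array([0.49385813, 0.34538533, 0.12316883]), [15.706341865700429, 11.44803389829703])
0 1 (array([0.52039268, 0.34517076, 0.1139091 ]), [0.3495403201838766, 0.2515449162748812])
1 0 (array([0.46659235, 0.3432796 , 0.1286519 ]), [0.38556696995855294, 0.2755917424641486])
1 1 (array([0.49294704, 0.3352382 , 0.12734612]), [16.929694040877372, 11.908612766722586])
[111.8, 294.5, 166.6, 343.9] 0.73
```

View pics/p.png

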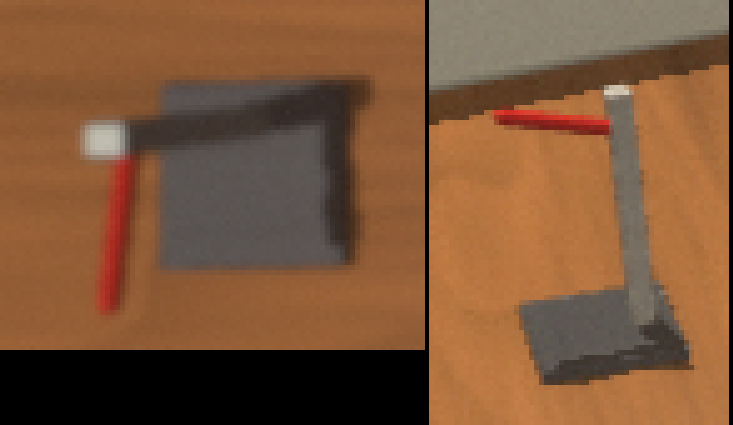

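```bash
python3 - <<'E'
from h import *
mv((.533,-.3652,.13,171.6),(.533,-.3652,.05,171.6))
E
```

```text
t 17.8 [ 0.5241 -0.3443  0.2505] [-1.7999e+02  1.0000e-02  1.7155e+02]
(0.533, -0.3652, 0.13, 171.6) [-0.0238, -0.0387, 0.241] [-0.0001, 0.0001, -0.0006]
(0.533, -0.3652, 0.05, 171.6) [-0.0238, -0.0387, 0.401] [-0.0001, 0.0001, -0.0006]
```

Request:
{"fn": "step_arm", "kwargs": {
  "steps": [
    {"delta_pos": [-0.0238,-0.0387,0.08],"dr": [0,0,0],"jaw": 0.85},
    {"delta_pos": [-0.0238,-0.0387,0.16],"dr": [0,0,0],"jaw": 0.85},
    {"delta_pos": [-0.0238,-0.0387,0.22],"dr": [0,0,0],"jaw": 0.85},
    {"delta_pos": [-0.0238,-0.0387,0.24],"dr": [0,0,0],"jaw": 0.85},
    {"delta_pos": [-0.0238,-0.0387,0.29],"dr": [0,0,0],"jaw": 0.85},
    {"delta_pos": [-0.0238,-0.0387,0.34],"dr": [0,0,0],"jaw": 0.85},
    {"delta_pos": [-0.0238,-0.0387,0.38],"dr": [0,0,0],"jaw": 0.85},
    {"delta_pos": [-0.0238,-0.0387,0.401],"dr": [0,0,0],"jaw": 0.85},
    {"delta_pos": [-0.0238,-0.0387,0.401],"dr": [0,0,0],"jaw": 0.85},
    {"delta_pos": [-0.0238,-0.0387,0.401],"dr": [0,0,0],"jaw": 0.85}
  ]
}}

```text
time_s: 18.8
tool_pos: [0.5337, -0.3661, 0.0514]
ee_rot: [-179.9, 0.1, 171.5]
ft_force: [0.5, 0.2, 0.2]
width: 0.08
gripper_force: 0.0
```

Request:
{"fn": "step_arm", "kwargs": {
  "steps": [
    {"delta_pos": [0,0,0],"dr": [0,0,0],"jaw": 0.3},
    {"delta_pos": [0,0,0],"dr": [0,0,0],"jaw": 0.3},
    {"delta_pos": [0,0,0],"dr": [0,0,0],"jaw": 0.3},
    {"delta_pos": [0,0,0],"dr": [0,0,0],"jaw": 0.3},
    {"delta_pos": [0,0,0],"dr": [0,0,0],"jaw": 0.3},
    {"delta_pos": [0,0,0],"dr": [0,0,0],"jaw": 0.3},
    {"delta_pos": [0,0,0],"dr": [0,0,0],"jaw": 0.3}
  ],
  "newtons": 20
}}

```text
time_s: 19.5
tool_pos: [0.533, -0.3655, 0.05]
ee_rot: [-180.0, 0.0, 171.5]
ft_force: [0.3, -0.1, 1.4]
width: 0.0441
gripper_force: 20.0
```

Request:
{"fn": "step_arm", "kwargs": {
  "steps": [
    {"delta_pos": [0,0,-0.02],"dr": [0,0,0],"jaw": 0.3},
    {"delta_pos": [0,0,-0.05],"dr": [0,0,0],"jaw": 0.3},
    {"delta_pos": [0,0,-0.1],"dr": [0,0,0],"jaw": 0.3},
    {"delta_pos": [0,0,-0.16],"dr": [0,0,0],"jaw": 0.3},
    {"delta_pos": [0,0,-0.23],"dr": [0,0,0],"jaw": 0.3},
    {"delta_pos": [0,0,-0.28],"dr": [0,0,0],"jaw": 0.3},
    {"delta_pos": [0,0,-0.3],"dr": [0,0,0],"jaw": 0.3},
    {"delta_pos": [0,0,-0.3],"dr": [0,0,0],"jaw": 0.3}
  ]
}}

```text
time_s: 20.3
tool_pos: [0.5337, -0.3661, 0.2025]
ee_rot: [-179.9, 0.2, 171.5]
ft_force: [-0.3, 0.6, -0.1]
width: 0.0437
gripper_force: 20.0
```

```bash
python3 - <<'E'
from h import *
print(sense()["width"])
mv((.48,0,.2,177),(.42,.34,.2,-178))
E
```

```text
0.0436791411070553
t 20.3 [ 0.5337 -0.3661  0.2025] [-179.86    0.19  171.54]
(0.48, 0, 0.2, 177) [0.2139, 0.7085, 0.0025] [-0.0017, 0.002, -0.0607]
(0.42, 0.34, 0.2, -178) [0.4327, 1.3634, 0.0002] [-0.0017, 0.0019, -0.1163]
```

Request:
{"fn": "step_arm", "kwargs": {
  "steps": [
    {"delta_pos": [0.01,0.03,0],"dr": [0,0,0],"jaw": 0.3},
    {"delta_pos": [0.025,0.08,0],"dr": [0,0,-0.007],"jaw": 0.3},
    {"delta_pos": [0.045,0.15,0],"dr": [0,0,-0.014],"jaw": 0.3},
    {"delta_pos": [0.07,0.23,0],"dr": [0,0,-0.02],"jaw": 0.3},
    {"delta_pos": [0.094,0.31,0],"dr": [0,0,-0.027],"jaw": 0.3},
    {"delta_pos": [0.12,0.39,0],"dr": [0,0,-0.034],"jaw": 0.3},
    {"delta_pos": [0.145,0.47,0],"dr": [0,0,-0.04],"jaw": 0.3},
    {"delta_pos": [0.17,0.55,0],"dr": [0,0,-0.047],"jaw": 0.3},
    {"delta_pos": [0.195,0.63,0],"dr": [0,0,-0.054],"jaw": 0.3},
    {"delta_pos": [0.22,0.71,0],"dr": [0,0,-0.06],"jaw": 0.3},
    {"delta_pos": [0.25,0.79,0],"dr": [0,0,-0.067],"jaw": 0.3},
    {"delta_pos": [0.275,0.87,0],"dr": [0,0,-0.075],"jaw": 0.3}
  ]
}}

```text
time_s: 21.5
tool_pos: [0.4582, 0.0873, 0.1976]
ee_rot: [180.0, -0.2, 178.3]
ft_force: [1.3, -0.2, 0.5]
width: 0.0441
gripper_force: 20.0
```

```bash
python3 - <<'E'
from h import *
mv((.42,.34,.2,-178),(.4435,.3424,.135,-178))
E
```

```text
t 21.5 [0.4582 0.0873 0.1976] [179.98  -0.23 178.32]
(0.42, 0.34, 0.2, -178) [0.0912, 0.5029, -0.0042] [0.0003, -0.0025, -0.0409]
(0.4435, 0.3424, 0.135, -178) [0.0439, 0.509, 0.1256] [0.0003, -0.0025, -0.0409]
```

Request:
{"fn": "step_arm", "kwargs": {
  "steps": [
    {"delta_pos": [0.015,0.08,0],"dr": [0,0,-0.008],"jaw": 0.3},
    {"delta_pos": [0.03,0.16,0],"dr": [0,0,-0.016],"jaw": 0.3},
    {"delta_pos": [0.045,0.24,0],"dr": [0,0,-0.024],"jaw": 0.3},
    {"delta_pos": [0.06,0.32,0],"dr": [0,0,-0.032],"jaw": 0.3},
    {"delta_pos": [0.075,0.39,0],"dr": [0,0,-0.041],"jaw": 0.3},
    {"delta_pos": [0.085,0.44,0],"dr": [0,0,-0.041],"jaw": 0.3},
    {"delta_pos": [0.09,0.475,0],"dr": [0,0,-0.041],"jaw": 0.3},
    {"delta_pos": [0.0912,0.49,0],"dr": [0,0,-0.041],"jaw": 0.3},
    {"delta_pos": [0.0912,0.495,0],"dr": [0,0,-0.041],"jaw": 0.3},
    {"delta_pos": [0.0912,0.495,0],"dr": [0,0,-0.041],"jaw": 0.3},
    {"delta_pos": [0.0912,0.495,0],"dr": [0,0,-0.041],"jaw": 0.3}
  ]
}}

```text
time_s: 22.6
tool_pos: [0.4227, 0.3331, 0.1995]
ee_rot: [-180.0, -0.0, -178.1]
ft_force: [0.1, -0.2, -0.4]
width: 0.0442
gripper_force: 20.0
```

```bash
python3 - <<'E'
from h import *
mv((.42,.3416,.2,-178),(.4435,.3424,.111,-178))
w=snap("wrist","w5");sd=snap("side","s5");
a=cv2.resize(w["img"][120:400,180:460,::-1],(400,400));b=sd["img"][90:290,130:330,::-1]
cv2.imwrite("pics/v5.png",np.hstack([a,cv2.resize(b,(400,400))]))
E
```

```text
t 22.6 [0.4227 0.3331 0.1995] [-1.7997e+02 -4.0000e-02 -1.7808e+02]
(0.42, 0.3416, 0.2, -178) [0.0049, 0.0172, -0.001] [-0.0003, -0.0004, -0.0009]
(0.4435, 0.3424, 0.111, -178) [-0.0422, 0.0173, 0.177] [-0.0003, -0.0004, -0.0009]
```

View pics/v5.png

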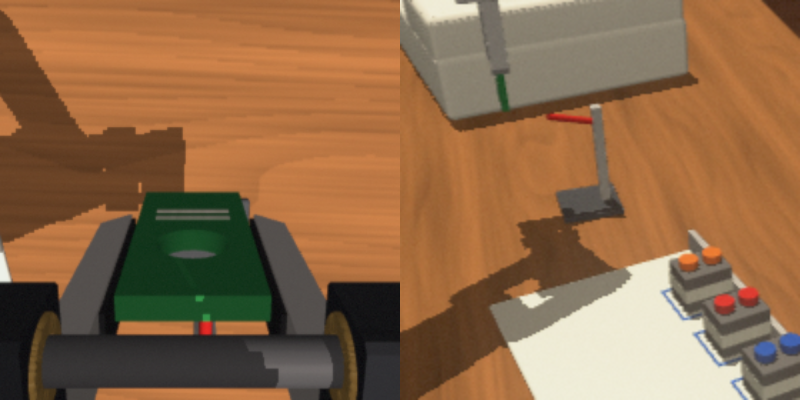

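Request:
{"fn": "step_arm", "kwargs": {
  "steps": [
    {"delta_pos": [0,0.0173,0.03],"dr": [0,0,0],"jaw": 0.3},
    {"delta_pos": [-0.01,0.0173,0.08],"dr": [0,0,0],"jaw": 0.3},
    {"delta_pos": [-0.02,0.0173,0.13],"dr": [0,0,0],"jaw": 0.3},
    {"delta_pos": [-0.03,0.0173,0.165],"dr": [0,0,0],"jaw": 0.3},
    {"delta_pos": [-0.038,0.0173,0.177],"dr": [0,0,0],"jaw": 0.3},
    {"delta_pos": [-0.042,0.0173,0.177],"dr": [0,0,0],"jaw": 0.3},
    {"delta_pos": [-0.042,0.0173,0.177],"dr": [0,0,0],"jaw": 0.3},
    {"delta_pos": [-0.042,0.0173,0.177],"dr": [0,0,0],"jaw": 0.3}
  ]
}}

```text
time_s: 23.5
tool_pos: [0.4442, 0.3436, 0.1126]
ee_rot: [179.9, 0.1, -178.0]
ft_force: [-0.2, 0.6, -0.1]
width: 0.0434
gripper_force: 20.0
```

```bash
python3 - <<'E'
from h import *
m=np.array([.4935,.3442,.1215]);u=np.array([np.cos(np.radians(2)),np.sin(np.radians(2)),0])
def hole(dx,dz=0): 
    q=m+u*dx;return (*q[:2].round(4),round(.1215-.2586*dx+dz-.017,4),-178)
mv(hole(-.03),hole(-.02),hole(0),hole(0,-.007))
w=snap("wrist","w6");q=sense();Q=R.from_euler("xyz",q["ee_rot"],degrees=True)
T=lambda v:q["tool_pos"]+Q.apply(v)
a=np.linspace(0,2*np.pi,24,endpoint=False)
rim=np.array([T([.004,.012*np.cos(i),-.017+.012*np.sin(i)]) for i in a])
top=np.array([T([sx,sy,-.055]) for sx in(.004,-.004) for sy in(-.022,.022)])
im=w["img"][:,:,::-1].copy()
im=cv2.resize(im[150:400,220:420],None,fx=3,fy=3)
for X,col in((rim,(0,255,255)),(top,(255,0,255)),(np.array([m-u*.0242+[0,0,.0065]]),(255,255,0))):
    for p_ in proj(w,X): cv2.circle(im,tuple(((p_-[219.5,149.5])*3).astype(int)),2,col,-1)
cv2.imwrite("pics/v6.png",cv2.resize(im,(480,600)))
E
```

```text
t 23.5 [0.4442 0.3436 0.1126] [ 1.7995e+02  1.1000e-01 -1.7803e+02]
(np.float64(0.4635), np.float64(0.3432), 0.1123, -178) [-0.0385, -0.0022, 0.0006] [0.0006, 0.0012, -0.0003]
(np.float64(0.4735), np.float64(0.3435), 0.1097, -178) [-0.0585, -0.0023, 0.0058] [0.0006, 0.0012, -0.0003]
(np.float64(0.4935), np.float64(0.3442), 0.1045, -178) [-0.0985, -0.0022, 0.0163] [0.0006, 0.0012, -0.0003]
(np.float64(0.4935), np.float64(0.3442), 0.0975, -178) [-0.0985, -0.0023, 0.0303] [0.0006, 0.0012, -0.0003]
```

View pics/v6.png

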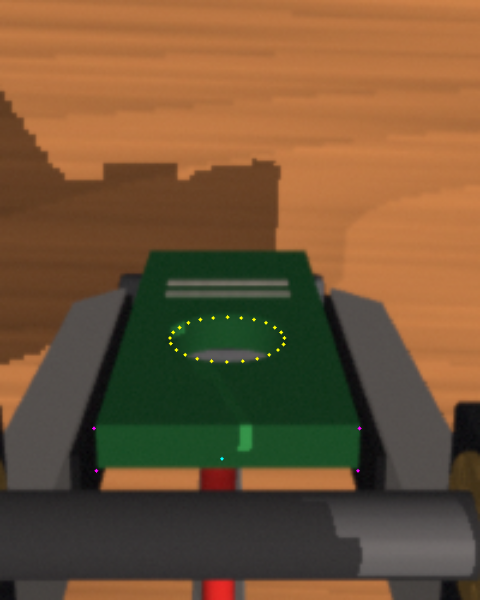

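Request:
{"fn": "step_arm", "kwargs": {
  "steps": [
    {"delta_pos": [-0.02,-0.002,0.0003],"dr": [0,0,0],"jaw": 0.3},
    {"delta_pos": [-0.0385,-0.0025,0.0008],"dr": [0,0,0],"jaw": 0.3},
    {"delta_pos": [-0.05,-0.0025,0.0038],"dr": [0,0,0],"jaw": 0.3},
    {"delta_pos": [-0.06,-0.0025,0.0064],"dr": [0,0,0],"jaw": 0.3},
    {"delta_pos": [-0.07,-0.0025,0.009],"dr": [0,0,0],"jaw": 0.3},
    {"delta_pos": [-0.08,-0.0025,0.0115],"dr": [0,0,0],"jaw": 0.3},
    {"delta_pos": [-0.09,-0.0025,0.014],"dr": [0,0,0],"jaw": 0.3},
    {"delta_pos": [-0.0985,-0.0025,0.0165],"dr": [0,0,0],"jaw": 0.3},
    {"delta_pos": [-0.0985,-0.0025,0.0165],"dr": [0,0,0],"jaw": 0.3},
    {"delta_pos": [-0.0985,-0.0025,0.0165],"dr": [0,0,0],"jaw": 0.3}
  ]
}}

```text
time_s: 24.55
tool_pos: [0.4928, 0.3436, 0.1031]
ee_rot: [-180.0, -0.0, -178.0]
ft_force: [0.1, -0.4, -0.2]
width: 0.0442
gripper_force: 20.0
```

```bash
python3 - <<'E'
from h import *
mv((.4935,.3442,.0975,-178));print(sense()["ft_force"])
w=snap("wrist","w7");sd=snap("side","s7")
a=cv2.resize(w["img"][150:400,220:420,::-1],(400,500));b=cv2.resize(sd["img"][100:225,170:270,::-1],(400,500))
cv2.imwrite("pics/v7.png",np.hstack([a,b]))
E
```

```text
t 24.55 [0.4928 0.3436 0.1031] [-1.8000e+02 -1.0000e-02 -1.7803e+02]
(0.4935, 0.3442, 0.0975, -178) [-0.0015, 0.0011, 0.0112] [-0.0, -0.0002, -0.0003]
[ 0.11486031 -0.3592735  -0.21392625]
```

View pics/v7.png

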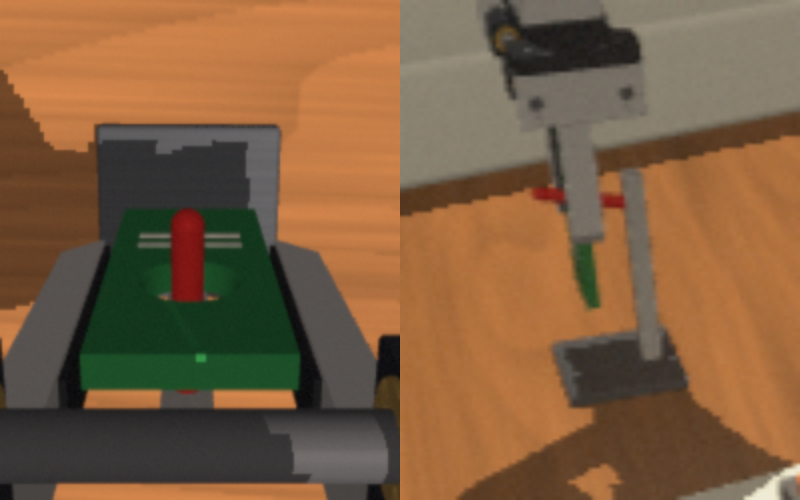

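Request:
{"fn": "step_arm", "kwargs": {
  "steps": [
    {"delta_pos": [0,0,0.004],"dr": [0,0,0],"jaw": 0.3},
    {"delta_pos": [0,0,0.008],"dr": [0,0,0],"jaw": 0.3},
    {"delta_pos": [0,0,0.011],"dr": [0,0,0],"jaw": 0.3},
    {"delta_pos": [0,0,0.0125],"dr": [0,0,0],"jaw": 0.3},
    {"delta_pos": [0,0,0.0125],"dr": [0,0,0],"jaw": 0.3},
    {"delta_pos": [0,0,0.0125],"dr": [0,0,0],"jaw": 0.3}
  ]
}}

```text
time_s: 25.25
tool_pos: [0.4932, 0.3439, 0.0977]
ee_rot: [180.0, 0.1, -178.0]
ft_force: [-1.1, -1.0, 5.3]
width: 0.0442
gripper_force: 20.0
```

Request:
{"fn": "step_arm", "kwargs": {
  "steps": [
    {"delta_pos": [0,0,-0.001],"dr": [0,0,0],"jaw": 0.5},
    {"delta_pos": [0,0,-0.001],"dr": [0,0,0],"jaw": 0.6},
    {"delta_pos": [0,0,-0.001],"dr": [0,0,0],"jaw": 0.75},
    {"delta_pos": [0,0,-0.001],"dr": [0,0,0],"jaw": 0.75},
    {"delta_pos": [0,0,-0.001],"dr": [0,0,0],"jaw": 0.75},
    {"delta_pos": [0,0,-0.02],"dr": [0,0,0],"jaw": 0.75},
    {"delta_pos": [0,0,-0.06],"dr": [0,0,0],"jaw": 0.75},
    {"delta_pos": [0,0,-0.12],"dr": [0,0,0],"jaw": 0.75},
    {"delta_pos": [0,0,-0.2],"dr": [0,0,0],"jaw": 0.75},
    {"delta_pos": [0,0,-0.28],"dr": [0,0,0],"jaw": 0.75},
    {"delta_pos": [0,0,-0.3],"dr": [0,0,0],"jaw": 0.75},
    {"delta_pos": [0,0,-0.3],"dr": [0,0,0],"jaw": 0.75}
  ]
}}

```text
time_s: 26.45
tool_pos: [0.4939, 0.3442, 0.2496]
ee_rot: [179.9, 0.3, -178.0]
ft_force: [-0.6, 0.3, -0.9]
width: 0.0705
gripper_force: 0.0
```

```bash
python3 - <<'E'
from h import *
tp=snap("top");sd=snap("side")
for c_,(lo,hi,s_) in dict(orange=(11,17,140),red=(0,4,140),blue=(105,125,120)).items():
    for r in [r for r in blobs(tp,lo,hi,s_)[0] if 50<r[0]<100][:3]:
      X=plane(tp,r[1],.061)[0,:2]-[.529,-.0005];print(c_,r[0],r[1],(X@np.array([[c,-s],[s,c]])*1e3).round(1))
a=cv2.resize(sd["img"][100:350,150:450,::-1],(780,600));cv2.imwrite("pics/v8.png",a)
for t_ in("jar","beaker","mouse"): print(t_,cut_out(tp,t_)[0]["box"])
E
```

```text
orange 75 [263.59, 264.95] [90.5 84.5]
orange 73 [266.23, 278.89] [63.6 84.1]
orange 58 [123.41, 318.52] [ 39. 362.]
red 71 [307.32, 256.8] [90.6  0. ]
red 67 [309.97, 270.91] [63.4 -0.1]
blue 69 [351.0, 249.0] [ 90.1 -84.3]
blue 67 [353.91, 262.91] [ 63.2 -84.7]
jar [344.0, 161.6, 369.3, 195.8]
beaker [227.1, 158.6, 258.4, 189.3]
mouse [478.2, 197.9, 524.1, 253.9]
```

View pics/v8.png

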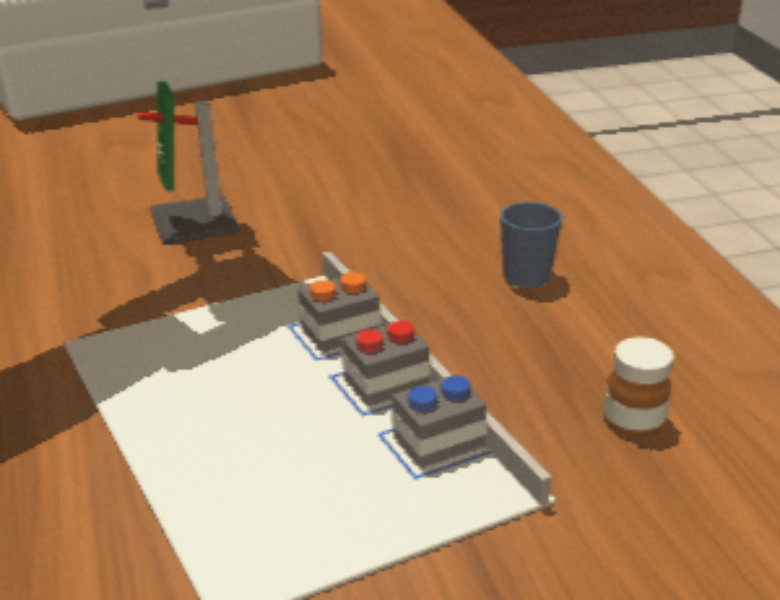

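Request:
{"fn": "step_arm", "kwargs": {
  "steps": [
    {"delta_pos": [0,0,0],"dr": [0,0,0],"jaw": 0.75},
    {"delta_pos": [0,0,0],"dr": [0,0,0],"jaw": 0.75},
    {"delta_pos": [0,0,0],"dr": [0,0,0],"jaw": 0.75},
    {"delta_pos": [0,0,0],"dr": [0,0,0],"jaw": 0.75},
    {"delta_pos": [0,0,0],"dr": [0,0,0],"jaw": 0.75},
    {"delta_pos": [0,0,0],"dr": [0,0,0],"jaw": 0.75},
    {"delta_pos": [0,0,0],"dr": [0,0,0],"jaw": 0.75},
    {"delta_pos": [0,0,0],"dr": [0,0,0],"jaw": 0.75},
    {"delta_pos": [0,0,0],"dr": [0,0,0],"jaw": 0.75},
    {"delta_pos": [0,0,0],"dr": [0,0,0],"jaw": 0.75}
  ]
}}

```text
time_s: 27.7
tool_pos: [0.4928, 0.3437, 0.2469]
ee_rot: [180.0, 0.0, -178.0]
ft_force: [-1.0, -0.2, -0.7]
width: 0.0705
gripper_force: 0.0
```

```bash
python3 -c "
from station import *
print(close_job())"
```

```text
the job is handed in; nothing more can be done
None
```

I handed the job in at about 28 s: the last images show the three cartridges against the fence within about 1 mm of their bay centres and 1° of square, and the green tag hung on the peg and released after the row was done; the jar, beaker and mouse were not moved.

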